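# Put the syrup stand back in order

## Robot

A 6-joint arm with a two-finger parallel gripper is mounted at the origin on the work surface. World frame = base frame: x ahead of the robot, y to its left, z up, the work surface at z = 0. Lengths are in m, angles in rad, forces in N, time in s.
With the tool pointing down it reaches from about 0.325 to 0.75 m from the base axis. Payload 7.6 kg.
Tool frame: the origin (TCP) lies on the centre line of the jaws, within the pads' length; the fingertips stand 25 mm ahead of it and the grasp point (between the pads) lies 6 mm ahead of it; z points along the fingers, y is the line along which they close (so a half turn about z gives the same grasp; the last joint's range is limited). The gripper opens to 85 mm and grips with 20 to 120 N. Pads are 22 mm wide; open, the fingers measure 114 mm over their backs; the gripper's body (76 mm by 85 mm) begins 54 mm behind the grasp point. The pads swing forward as they close: fully open they stand 13 mm farther back than shut.
Start: joints at [-1.188, 0.052, 1.401, -0, 1.689, -0.07], TCP at [0.23, -0.472, 0.256] pointing down, gripper open.
Joint ranges: [-2.9, 2.9], [-0.91, 2.17], [0.12, 2.37], [-1.06, 4.2], [0.26, 2.73], [-2.93, 2.93]. Speed limits (rad/s): [2.57, 2.57, 3.01, 3.14, 3.14, 3.14].

## Interface

Orientations are given as a unit quaternion [x, y, z, w].
In Python, from workcell import manip gives the robot as it stands. The module is installed in compiled form; this text tells all that it offers.
- The arm moves only by the shell command python3 -m handwheel 'ROWS' [FORCE]. ROWS is JSON, a list of rows, each a list of 5 numbers: the opening, from -1 (shut) to 1 (fully open), then the shift along the tool's x, y, z in units of 20 mm (1.0 is 20 mm), then the turn about the tool's z in units of 0.12 rad (1.0 is 0.12 rad). A call has 1 to 20 rows; each row shifts and turns the commanded pose from where the row before left it, along the tool's axes as they then stand; what a row does not reach is not made up. A row lasts 1/10 s, in which the tool goes at most 50 mm and 8.59 degrees, less where a joint would pass 70% of its speed; a pose out of reach is approached as far as the arm can. A call with a number of a shift or a turn outside -1 to 1 is refused whole. A call with a gripper value outside its range is refused whole. The fingers move at their own pace and stop on an object; FORCE is the grip in N (left out, the last holds). Time passes only in rows, so rows that do not move let the fingers close. It gives the time, the measured TCP pose, the force, the opening and the grip force at its end, in the units of the state.
- manip.get_state(): the state, without advancing time (a new reading comes with each control period).
- manip.capture(name): name is "scene" or "top" or "wrist"; returns the picture (480x640x3 uint8, blue, green, red); there is no depth.
- manip.camera_params(name): a dict with "K" (3x3 intrinsics, pixels), "world_from_camera" (4x4, takes a point from camera to world coordinates); the wrist camera has in their place "hand_eye" (4x4, takes a point from camera to tool coordinates, whose origin is the TCP and whose axes are the flange's). Camera axes: x right, y down, z forward; pixel columns grow to the right and rows downward; lengths in m; the calibration is good to about 2 mm. A picture is of the moment at which its call begins: read the wrist's pose just before it. camera_params takes no time and is no camera call.
- manip.finish_job(): hands the job in; it is judged then, once.
The state is a dict: "time_s": time; "q": joint angles; "joint_velocities": joint speeds; "joint_torque": joint torques, N m; "tool_pos": TCP position; "ee_rot": TCP orientation; "force": force on the tool from outside, world axes, zero at the start; "ft_torque": the same for the moment, N m; "width": finger opening in m; "finger_force": force on a finger pad.
Only numpy, scipy, OpenCV 4.12 (cv2) and the standard library are available. Lean on these libraries where they do the work, as an engineer would, in place of code of your own. Each camera call takes 0.05 s, during which the arm holds its last target. There are 200 camera calls.

## Task

On the stepped syrup stand the tall bottles belong on the high back step, the squat jars on the middle step and the steel shakers on the low front step, but one bottle and one jar have been put back in each other's place: swap them, and fill the one empty pocket in the shaker row with the spare shaker from the counter. Stand each one upright and fully down in its pocket; lower it in gently, as it is glassware, and do not drop or topple anything. Leave everything else standing where it is.

Things in the scene. Friction and masses are not known exactly. Their poses are not given: they have to be found in the camera images.
- stand: stepped wooden syrup stand, fixed, three steps of three pockets. Origin: centre of its underside, on the counter; x runs from its low front to its high back, y along the rows, z up; 288 mm (x) by 270 mm (y). Pockets are 88 mm (x) by 82 mm (y) inside, open on top, walled by lips 6 mm thick and 25 mm high. It stands sideways: its low front faces roughly world -y, its rows run roughly along world x.
- step_front (a point): centre of the floor of the middle pocket of the low front step, 15 mm above the counter, at stand x = -94 mm; the other two pockets of this step lie 88 mm either side along the stand's y. Axes as the stand's.
- step_middle (a point): centre of the floor of the middle pocket of the middle step, 40 mm above the counter, at stand x = 0 mm; the other two pockets of this step lie 88 mm either side along the stand's y. Axes as the stand's.
- step_back (a point): centre of the floor of the middle pocket of the high back step, 65 mm above the counter, at stand x = 94 mm; the other two pockets of this step lie 88 mm either side along the stand's y. Axes as the stand's.
- bottle_stray: the tall bottle that stands, at the start, in the middle step among the jars: slim amber glass syrup bottle with paper label and black screw cap, 180 mm tall: body 52 mm diameter up to 98 mm, shoulder to 128 mm, neck 27 mm diameter to 150 mm, cap 30 mm diameter from 150 to 180 mm; about 0.45 kg. Origin: centre of its underside, z up along its axis.
- jar_stray: the squat jar that stands, at the start, in the back step among the tall bottles: squat straight-sided amber glass sauce jar with paper label and black lid, 100 mm tall: body 58 mm diameter up to 78 mm, lid 56 mm diameter from 82 to 100 mm; about 0.35 kg. Origin: centre of its underside, z up along its axis.
- shaker_spare: the spare shaker, standing on the open counter to the robot's right, off the stand: plain steel powder shaker with a domed, pierced top, 115 mm tall: straight body 56 mm diameter up to 100 mm, then the dome; about 0.22 kg. Origin: centre of its underside, z up along its axis.
- bottle_1: bottle already in the right row (back step), to be left there; same size and look as bottle_stray. Origin: centre of its underside, z up along its axis.
- bottle_2: bottle already in the right row (back step), to be left there; same size and look as bottle_stray. Origin: centre of its underside, z up along its axis.
- jar_1: jar already in the right row (middle step), to be left there; same size and look as jar_stray. Origin: centre of its underside, z up along its axis.
- jar_2: jar already in the right row (middle step), to be left there; same size and look as jar_stray. Origin: centre of its underside, z up along its axis.
- shaker_1: shaker already in the right row (front step), to be left there; same size and look as shaker_spare. Origin: centre of its underside, z up along its axis.
- shaker_2: shaker already in the right row (front step), to be left there; same size and look as shaker_spare. Origin: centre of its underside, z up along its axis.
- milk_jug: steel milk jug, 100 mm tall, 86 mm diameter, bar handle reaching 77 mm from its axis towards its +y; stands on the counter, to be left alone. Origin: centre of its underside.
- cup_stack: stack of five upside-down paper cups, 140 mm tall, 85 mm diameter at the foot; stands on the counter, to be left alone. Origin: centre of its underside.

How it is judged:
At the end, for the whole second after the job is handed in: Stray bottle in a pocket of the back step, stray jar in one of the middle step, spare shaker in one of the front step: at rest, upright (0.1 rad), on the pocket floor (6 mm), within 22 mm of its centre in x and y; everything else upright and within 35 mm of its start (x of bottle_stray in the frame of stand between 0.072 and 0.116 m and (y of bottle_stray in the frame of stand between -0.11 and -0.066 m or y of bottle_stray in the frame of stand between -0.022 and 0.022 m or y of bottle_stray in the frame of stand between 0.066 and 0.11 m) and z of bottle_stray in the frame of stand between 0.059 and 0.071 m and angle between each of bottle_stray, jar_stray, shaker_spare, bottle_1, bottle_2, jar_1, jar_2, shaker_1, shaker_2, milk_jug, cup_stack's own z axis and vertical below 0.1 rad and linear speed of each of bottle_stray, jar_stray, shaker_spare below 0.03 m/s and x of jar_stray in the frame of stand between -0.022 and 0.022 m and (y of jar_stray in the frame of stand between -0.11 and -0.066 m or y of jar_stray in the frame of stand between -0.022 and 0.022 m or y of jar_stray in the frame of stand between 0.066 and 0.11 m) and z of jar_stray in the frame of stand between 0.034 and 0.046 m and x of shaker_spare in the frame of stand between -0.116 and -0.072 m and (y of shaker_spare in the frame of stand between -0.11 and -0.066 m or y of shaker_spare in the frame of stand between -0.022 and 0.022 m or y of shaker_spare in the frame of stand between 0.066 and 0.11 m) and z of shaker_spare in the frame of stand between 0.009 and 0.021 m and distance of each of bottle_1, bottle_2, jar_1, jar_2, shaker_1, shaker_2, milk_jug, cup_stack from where it was at the start of the episode below 0.035 m); the robot touches nothing.
It fails at once if one of the stray bottle, stray jar or spare shaker is tipped over (more than 0.6 rad) (angle between any of bottle_stray, jar_stray, shaker_spare's own z axis and vertical above 0.6 rad).
It fails at once if something else is knocked over (0.4 rad) or shifted more than 40 mm (angle between any of bottle_1, bottle_2, jar_1, jar_2, shaker_1, shaker_2, milk_jug, cup_stack's own z axis and vertical above 0.4 rad or distance of any of bottle_1, bottle_2, jar_1, jar_2, shaker_1, shaker_2, milk_jug, cup_stack from where it was at the start of the episode above 0.04 m).
It fails at once if the stray bottle, stray jar or spare shaker is dropped: falls free of the fingers faster than 0.6 m/s (let go some 20 mm up or more) ((linear speed of bottle_stray above 0.6 m/s and contact force between bottle_stray and the fingers below 0.05 N) or (linear speed of jar_stray above 0.6 m/s and contact force between jar_stray and the fingers below 0.05 N) or (linear speed of shaker_spare above 0.6 m/s and contact force between shaker_spare and the fingers below 0.05 N)).
It also fails if it takes over 72 s, if anything falls off the work surface, if the arm or the gripper's body presses on something with over 40 N, if the wrist force passes 120 N, or if a joint passes its speed limit or range.

## Working session

There is one attempt and no reset: what is moved stays moved. The work goes in short steps, Python scripts to look and compute and a shell command to move; the robot and the scene stay as the last step left them, time stands still between calls to the robot, and variables do not carry over. Pictures are saved under pics/ and viewed, at most 10 in all, crops included, and the job is handed in when it is done.

```bash
mkdir -p pics; python3 - <<'E'
from workcell import manip
import cv2,numpy as np
s=manip.get_state();print(s['tool_pos'],s['ee_rot'],s['time_s'],s['width'])
for n in("top","scene"):
    cv2.imwrite(f"pics/{n}0.png",manip.capture(n));p=manip.camera_params(n);print(n,np.round(p['K'],1).tolist(),np.round(p['world_from_camera'],4).tolist())
print(manip.camera_params("wrist"))
E
```

```text
[ 0.22960817 -0.47185546  0.25548795] [ 9.74479623e-01  2.24474725e-01 -1.18636094e-04 -7.39729141e-04] 0.0 0.08512778134025613
top [[476.0, 0.0, 323.0], [0.0, 476.0, 238.9], [0.0, 0.0, 1.0]] [[0.0089, -0.9992, 0.0394, 0.4615], [-0.9999, -0.0086, 0.0065, -0.074], [-0.0062, -0.0394, -0.9992, 1.0714], [0.0, 0.0, 0.0, 1.0]]
scene [[611.4, 0.0, 320.7], [0.0, 611.4, 236.9], [0.0, 0.0, 1.0]] [[-0.1825, 0.7142, -0.6758, 1.3768], [0.9831, 0.1214, -0.1373, 0.0937], [-0.016, -0.6894, -0.7242, 1.0046], [0.0, 0.0, 0.0, 1.0]]
{'K': array([[392.42604289,   0.        , 315.62893886],
       [  0.        , 392.42604289, 247.2347945 ],
       [  0.        ,   0.        ,   1.        ]]), 'hand_eye': array([[ 6.97066772e-05, -9.49030657e-01, -3.15183769e-01,
         8.19099895e-02],
       [ 9.99999977e-01,  2.81010080e-06,  2.12700686e-04,
         4.20825451e-04],
       [-2.00973774e-04, -3.15183776e-01,  9.49030635e-01,
        -1.18688202e-01],
       [ 0.00000000e+00,  0.00000000e+00,  0.00000000e+00,
         1.00000000e+00]])}
```

View pics/top0.png

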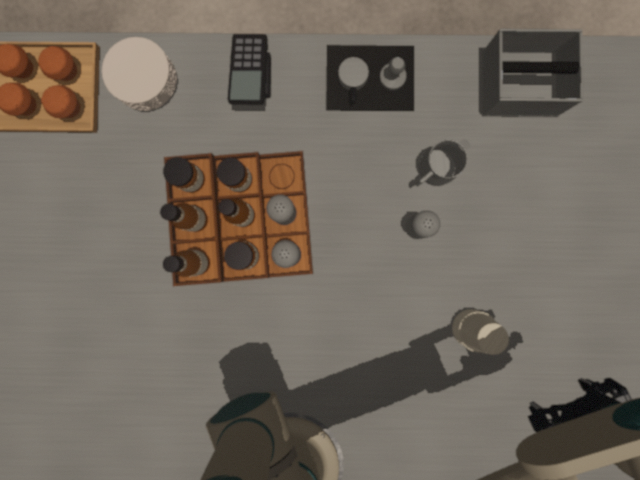

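View pics/scene0.png

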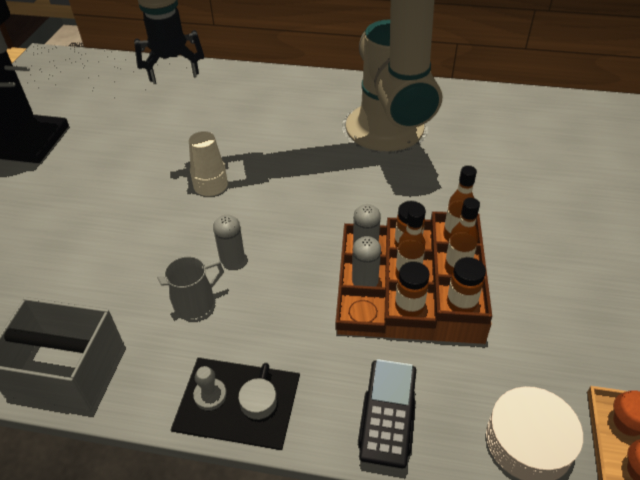

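Top view: jar_stray is at (180,172), bottle_stray's cap at (229,207), the empty front pocket at (281,177) and the spare shaker at (426,223). I'll zoom in for pixel accuracy.

```bash
python3 - <<'E'
import cv2
a=cv2.imread("pics/top0.png")
c=cv2.resize(a[148:292,158:318],None,fx=4,fy=4,interpolation=cv2.INTER_CUBIC)
s=cv2.resize(a[203:243,405:445],None,fx=4,fy=4,interpolation=cv2.INTER_CUBIC)
import numpy as np
o=np.zeros((576,800,3),np.uint8);o[:,:640]=c;o[:160,640:]=s
cv2.imwrite("pics/crop.png",o)
E
```

```text
(no output)
```

View pics/crop.png

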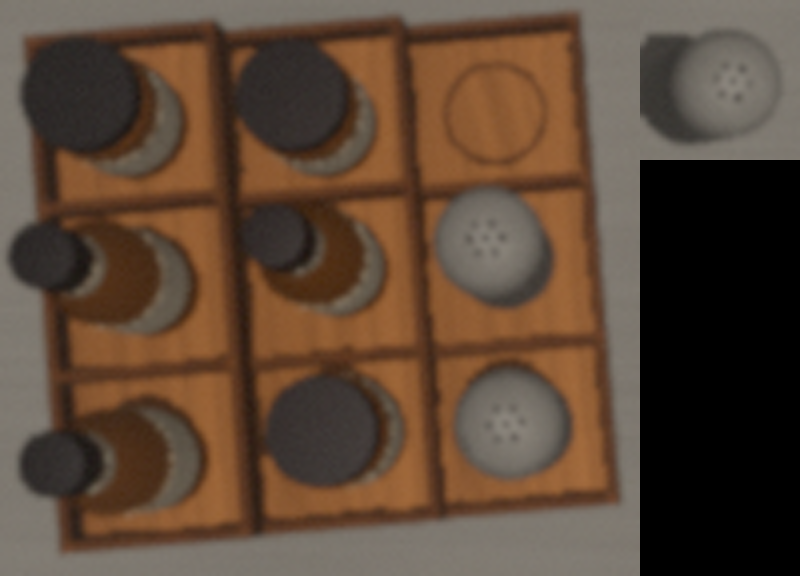

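```bash
cat >h.py <<'E'
import numpy as np
from workcell import manip
def ray(n,u,v,z,T=None):
    p=manip.camera_params(n);T=p['world_from_camera'] if T is None else T
    d=T[:3,:3]@np.linalg.inv(p['K'])@[u,v,1];o=T[:3,3]
    return (o+d*(z-o[2])/d[2])
E
python3 - <<'E'
from h import *
from scipy.optimize import least_squares
f=lambda u,v:(158+(u+.5)/4-.5,148+(v+.5)/4-.5)
C=[((25,37),(.144,-.135,.09)),((62,551),(.144,.135,.09)),((578,14),(-.144,-.135,.04)),((619,500),(-.144,.135,.04)),((495,113),(-.094,-.088,.015))]
P=np.array([ray("top",*f(*a),b[2])[:2] for a,b in C]);S=np.array([b[:2] for a,b in C])
def tr(q,s):
    c,n=np.cos(q[2]),np.sin(q[2]);return s@np.array([[c,n],[-n,c]])+q[:2]
r=least_squares(lambda q:(tr(q,S)-P).ravel(),[.45,.1,1.57])
q=r.x;print("stand",q,"res mm",np.round(r.fun.reshape(-1,2)*1e3,1).tolist())
np.save("stand.npy",q)
c,n=np.cos(q[2]),np.sin(q[2]);R=np.array([[c,-n],[n,c]])
for k,(u,v,z) in dict(jarS=(80,95,.165),botS=(278,236,.22),jarfar=(291,97,.14),jarnear=(322,431,.14),shm=(487,238,.13),shn=(505,424,.13),b1=(50,256,.245),b2=(60,463,.245)).items():
    w=ray("top",*f(u,v),z)[:2];print(k,w.round(4),"stand",(R.T@(w-q[:2])).round(4))
print("spare",ray("top",405+93.5/4-.5,203+82.5/4-.5,.115))
for k,s in dict(backfar=(.094,-.088),midmid=(0,0),frontfar=(-.094,-.088)).items():print(k,tr(q,np.array([s]))[0].round(4))
E
```

```text
stand [0.54788577 0.11062353 1.66430065] res mm [[0.6, 1.4], [-1.7, 1.2], [2.1, -0.2], [-2.0, -0.4], [1.0, -1.9]]
jarS [0.6246 0.2122] stand [ 0.094  -0.0858]
botS [0.5516 0.1044] stand [-0.0066 -0.0031]
jarfar [0.6289 0.1159] stand [-0.0023 -0.0811]
jarnear [0.4645 0.098 ] stand [-0.0048  0.0842]
shm [0.561  0.0193] stand [-0.0921 -0.0045]
shn [0.4688 0.0093] stand [-0.0935  0.0882]
b1 [0.5394 0.1986] stand [0.0884 0.0002]
b2 [0.4493 0.1923] stand [0.0905 0.0906]
spare [ 0.53275172 -0.27832658  0.115     ]
backfar [0.6267 0.2124]
midmid [0.5479 0.1106]
frontfar [0.6443 0.0253]
```

The fit is good to about 2 mm. First comes the spare shaker: align the tool with the stand by turning +0.36 rad, then move above it.

```bash
cat >>h.py <<'E'
def go(x,y,z):
    "remaining shift in tool axes, units of 20 mm, and yaw error in units of .12"
    from scipy.spatial.transform import Rotation as Ro
    s=manip.get_state();R=Ro.from_quat(s['ee_rot']).as_matrix()
    t=np.arctan2(R[1,0],R[0,0]);d=R.T@(np.array([x,y,z])-s['tool_pos'])/.02
    print("t",round(s['time_s'],2),"pos",s['tool_pos'].round(4),"shift",d.round(2),"turn",round((t-(np.load('stand.npy')[2]-np.pi/2))/.12,2),"w",round(s['width'],4),"F",s['force'].round(1),"ff",s['finger_force'],"tilt",round(float(R[2,2]),5))
def snap(name,cam="wrist"):
    import cv2
    from scipy.spatial.transform import Rotation as Ro
    s=manip.get_state();im=manip.capture(cam);cv2.imwrite(f"pics/{name}.png",im)
    if cam=="wrist":
        T=np.eye(4);T[:3,:3]=Ro.from_quat(s['ee_rot']).as_matrix();T[:3,3]=s['tool_pos'];T=T@manip.camera_params("wrist")['hand_eye'];np.save(f"pics/{name}.npy",T)
E
python3 -m handwheel '[[1,0,0,0,1],[1,0,0,0,1],[1,0,0,0,1],[1,1,-0.51,0,0],[1,1,-0.51,0,0],[1,1,-0.51,0,0],[1,1,-0.51,0,0],[1,1,-0.51,0,0],[1,1,-0.51,0,0],[1,1,-0.51,0,0],[1,1,-0.51,0,0],[1,1,-0.51,0,0],[1,1,-0.51,0,0],[1,1,-0.51,0,0],[1,1,-0.51,0,0],[1,1,-0.51,0,0],[1,1,-0.51,0,0],[1,1,-0.51,0,0],[1,1,-0.51,0,0]]'
python3 -m handwheel '[[1,0,0,0,0],[1,0,0,0,0]]' >/dev/null
python3 -c "
from h import *
go(.5328,-.2783,.086);snap('w1')"
```

```text
time_s: 2.0
tool_pos: [0.5338, -0.2793, 0.2557]
ee_rot: [0.999, 0.046, -0.0, -0.0]
force: [-0.6, 0.1, 0.1]
width: 0.0855
finger_force: 0.0
t 2.2 pos [ 0.533  -0.2799  0.2557] shift [ 0.01 -0.08  8.48] turn -0.0 w 0.0849 F [-0.4  0.5 -0.6] ff 0.0 tilt -1.0
```

View pics/w1.png

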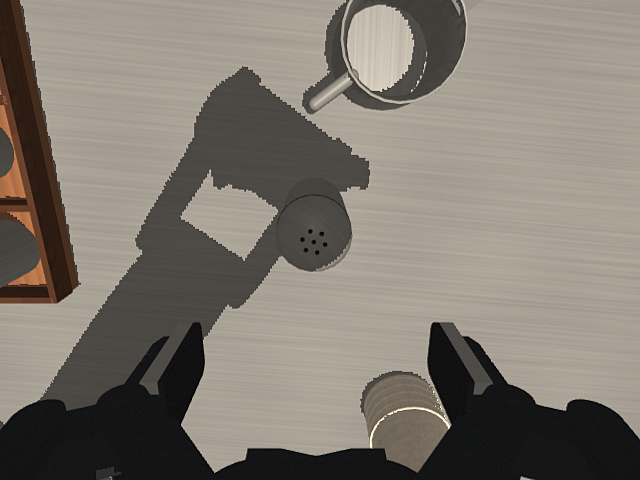

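Wrist view: the shaker's holes are centred at (314,242), with clear space on both finger sides. The jug handle ends near (310,105), ahead of the shaker.

```bash
python3 -c "
from h import *
w=ray('wrist',314,242,.115,np.load('pics/w1.npy'));print(w);go(w[0],w[1],.086)
j=ray('wrist',310,105,.06,np.load('pics/w1.npy'));print(j)"
python3 -m handwheel '[[1,0,0,1,0],[1,0,0,1,0],[1,0,0,1,0],[1,0,0,1,0],[1,0,0,1,0]]'
```

```text
[ 0.53247545 -0.27888272  0.115     ]
t 2.25 pos [ 0.5327 -0.2803  0.2559] shift [ 0.   -0.07  8.5 ] turn -0.01 w 0.0851 F [-0.6 -0.2 -0.4] ff 0.0 tilt -1.0
[ 0.62254875 -0.26728888  0.06      ]
time_s: 2.75
tool_pos: [0.5323, -0.2808, 0.1557]
ee_rot: [0.999, 0.046, -0.0, 0.0]
force: [-0.5, -0.2, -0.4]
width: 0.0856
finger_force: 0.0
```

```bash
python3 -m handwheel '[[1,0,-0.07,1,0],[1,0,0,1,0],[1,0,0,1,0],[1,0,0,0.5,0],[0,0,0,0,0],[-0.5,0,0,0,0],[-1,0,0,0,0],[-1,0,0,0,0],[-1,0,0,0,0],[-1,0,0,0,0]]' 35
python3 -m handwheel '[[-1,0,0,0,0],[-1,0,0,0,0],[-1,0,0,-0.2,0],[-1,0,0,-0.5,0]]'
python3 -c "
from h import *
go(.6443,.0253,.101)"
```

```text
time_s: 3.75
tool_pos: [0.5336, -0.2789, 0.0876]
ee_rot: [0.999, 0.046, 0.001, 0.001]
force: [0.0, 1.0, 6.4]
width: 0.0553
finger_force: 38.1
time_s: 4.15
tool_pos: [0.5321, -0.278, 0.0989]
ee_rot: [0.999, 0.046, -0.002, -0.001]
force: [-0.1, 0.3, -3.5]
width: 0.0552
finger_force: 37.7
t 4.15 pos [ 0.5321 -0.278   0.0989] shift [  6.99 -14.58  -0.1 ] turn -0.01 w 0.0552 F [-0.1  0.3 -3.5] ff 37.67055486096069 tilt -0.99999
```

```bash
python3 -m handwheel '[[-1,0,0,-1,0],[-1,0,0,-1,0],[-1,0,0,-1,0],[-1,0,0,-1,0],[-1,0,0,-1,0],[-1,0,0,-1,0],[-1,0,0,-0.5,0],[-1,0.2,-0.5,0,0]]'
python3 -m handwheel '[[-1,0.5,-1,0,0],[-1,0.5,-1,0,0],[-1,0.5,-1,0,0],[-1,0.5,-1,0,0],[-1,0.5,-1,0,0],[-1,0.5,-1,0,0],[-1,0.5,-1,0,0],[-1,0.5,-1,0,0],[-1,0.5,-1,0,0],[-1,0.5,-1,0,0],[-1,0.5,-1,0,0],[-1,0.5,-1,0,0],[-1,0.5,-1,0,0],[-1,0.3,-0.7,0,0],[-1,0,-0.3,0,0],[-1,0,0,0,0],[-1,0,0,0,0]]'
python3 -c "
from h import *
go(.6443,.0253,.101);snap('w2')"
```

```text
time_s: 4.95
tool_pos: [0.5363, -0.269, 0.2319]
ee_rot: [0.999, 0.046, 0.001, 0.001]
force: [0.0, 0.9, -3.2]
width: 0.0552
finger_force: 37.9
time_s: 6.65
tool_pos: [0.6453, 0.0225, 0.2301]
ee_rot: [0.999, 0.046, -0.0, 0.0]
force: [-0.2, -1.2, -3.2]
width: 0.0555
finger_force: 37.8
t 6.65 pos [0.6453 0.0225 0.2301] shift [-0.04 -0.14  6.46] turn -0.01 w 0.0555 F [-0.2 -1.2 -3.2] ff 37.83698906830978 tilt -1.0
```

View pics/w2.png

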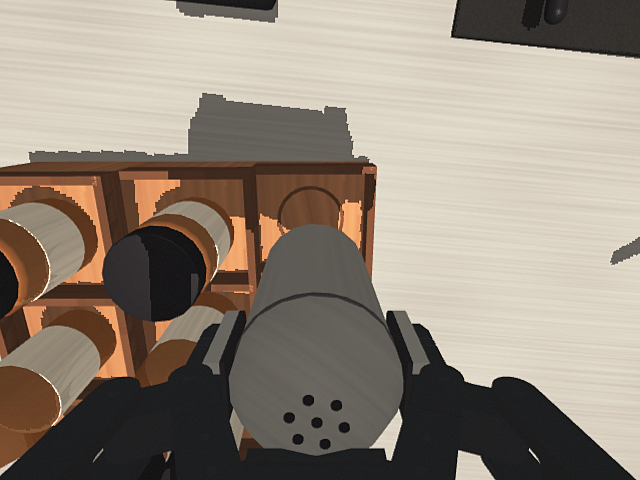

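The shaker is held upright and lined up with the empty pocket (floor ring near (310,213)). Lowering, slowly at the end.

```bash
python3 -m handwheel '[[-1,-0.04,-0.14,1,0],[-1,0,0,1,0],[-1,0,0,1,0],[-1,0,0,1,0],[-1,0,0,1,0],[-1,0,0,0.6,0],[-1,0,0,0.3,0],[-1,0,0,0.2,0],[-1,0,0,0,0]]'
python3 -c "
from h import *
go(.6443,.0253,.102)"
```

```text
time_s: 7.6
tool_pos: [0.6447, 0.0257, 0.1086]
ee_rot: [0.999, 0.046, 0.0, 0.0]
force: [0.2, -0.2, -2.7]
width: 0.0553
finger_force: 37.9
t 7.6 pos [0.6447 0.0257 0.1086] shift [-0.02  0.02  0.33] turn -0.01 w 0.0553 F [ 0.2 -0.2 -2.7] ff 37.892518270527944 tilt -1.0
```

```bash
python3 -m handwheel '[[-1,0,0,0.1,0],[-1,0,0,0.1,0],[-1,0,0,0.1,0],[-1,0,0,0.05,0],[-1,0,0,0,0]]'
```

```text
time_s: 8.1
tool_pos: [0.645, 0.026, 0.1027]
ee_rot: [0.999, 0.046, 0.001, 0.0]
force: [-1.7, 0.6, 4.0]
width: 0.0552
finger_force: 38.4
```

Contact: the vertical force rose from -2.7 to +4 N. Release with a partial opening and rise.

```bash
python3 -m handwheel '[[0.45,0,0,0,0],[0.5,0,0,0,0],[0.55,0,0,0,0],[0.55,0,0,0,0],[0.55,0,0,-0.3,0],[0.55,0,0,-1,0],[0.55,0,0,-1,0],[0.55,0,0,-1,0],[0.55,0,0,-1,0],[0.55,0,0,-1,0],[0.55,0,0,-1,0],[0.55,0,0,-1,0],[0.55,0,0,-1,0],[0.55,0,0,-1,0],[0.55,0,0,0,0]]'
python3 -c "
from h import *
go(.6246,.2122,.145)"
```

```text
time_s: 9.6
tool_pos: [0.6452, 0.0261, 0.2913]
ee_rot: [0.999, 0.047, 0.003, 0.0]
force: [-0.4, 0.3, -0.1]
width: 0.0663
finger_force: 0.0
t 9.6 pos [0.6452 0.0261 0.2913] shift [-0.21 -9.37  7.31] turn -0.0 w 0.0663 F [-0.4  0.3 -0.1] ff 0.0 tilt -0.99998
```

```bash
python3 -m handwheel '[[0.7,0,-1,0,0],[0.7,0,-1,0,0],[0.7,0,-1,0,0],[0.7,0,-1,0,0],[0.7,-0.2,-1,0,0],[0.7,0,-1,0,0],[0.7,0,-1,0,0],[0.7,0,-1,0,0],[0.7,0,-1,0,0],[0.7,0,-0.37,0,0],[0.7,0,0,0.5,0],[0.7,0,0,0,0],[0.7,0,0,0,0]]'
python3 -c "
from h import *
go(.6246,.2122,.145);snap('w3')"
```

```text
time_s: 10.9
tool_pos: [0.6232, 0.211, 0.2763]
ee_rot: [0.999, 0.046, -0.001, 0.0]
force: [-0.2, 1.1, 0.4]
width: 0.0725
finger_force: 0.0
t 10.9 pos [0.6232 0.211  0.2763] shift [ 0.09 -0.05  6.56] turn -0.02 w 0.0725 F [-0.2  1.1  0.4] ff 0.0 tilt -1.0
```

View pics/w3.png

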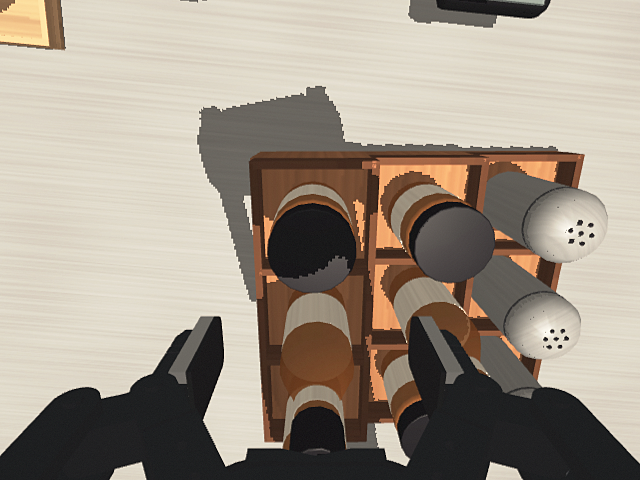

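The shaker stands in the front-far pocket and jar_stray's lid is centred at about (312,248). Computing its position and descending.

```bash
python3 -c "
from h import *
w=ray('wrist',312,248,.165,np.load('pics/w3.npy'));print(w);go(w[0],w[1],.145)"
python3 -m handwheel '[[0.7,0,0,1,0],[0.7,0,0,1,0],[0.7,0,0,1,0],[0.7,0,0,0.5,0],[0.7,0,0,0,0]]'
python3 -c "
from h import *
w=ray('wrist',312,248,.165,np.load('pics/w3.npy'));go(w[0],w[1],.145)"
```

```text
[0.62796115 0.21354214 0.165     ]
t 10.95 pos [0.6233 0.2111 0.2769] shift [ 0.25 -0.1   6.6 ] turn -0.02 w 0.0724 F [ 0.4  0.2 -0.7] ff 0.0 tilt -1.0
time_s: 11.45
tool_pos: [0.6228, 0.2115, 0.2057]
ee_rot: [0.999, 0.046, -0.001, 0.0]
force: [-1.0, -0.6, -1.1]
width: 0.0725
finger_force: 0.0
t 11.45 pos [0.6228 0.2115 0.2057] shift [ 0.27 -0.08  3.03] turn -0.01 w 0.0725 F [-1.  -0.6 -1.1] ff 0.0 tilt -1.0
```

```bash
python3 -m handwheel '[[0.7,0.18,-0.08,0.5,0],[0.7,0,0,1,0],[0.7,0,0,1,0],[0.7,0,0,0.5,0],[0.7,0,0,0,0],[0.4,0,0,0,0],[0.2,0,0,0,0],[-1,0,0,0,0],[-1,0,0,0,0],[-1,0,0,0,0],[-1,0,0,0,0]]' 40
python3 -m handwheel '[[-1,0,0,-0.3,0],[-1,0,0,-0.6,0],[-1,0,0,-1,0],[-1,0,0,-1,0],[-1,0,0,-1,0],[-1,0,0,-1,0],[-1,0,0,-1,0],[-1,0,0,0,0]]'
python3 -c "
from h import *
go(.55,-.12,.08)"
```

```text
time_s: 12.55
tool_pos: [0.6275, 0.2141, 0.1492]
ee_rot: [0.999, 0.046, 0.002, -0.0]
force: [1.4, -0.9, 6.3]
width: 0.0564
finger_force: 43.6
time_s: 13.35
tool_pos: [0.6272, 0.2143, 0.2693]
ee_rot: [0.999, 0.046, 0.003, -0.001]
force: [0.8, -0.5, -2.2]
width: 0.0565
finger_force: 43.3
t 13.35 pos [0.6272 0.2143 0.2693] shift [-5.45 16.3   9.42] turn -0.0 w 0.0565 F [ 0.8 -0.5 -2.2] ff 43.25367880985141 tilt -0.99998
```

```bash
python3 -m handwheel '[[-1,-0.15,0.4,0,0],[-1,-0.32,0.98,0,0],[-1,-0.32,0.98,0,0],[-1,-0.32,0.98,0,0],[-1,-0.32,0.98,0,0],[-1,-0.32,0.98,0,0],[-1,-0.32,0.98,0,0],[-1,-0.32,0.98,0,0],[-1,-0.32,0.98,0,0],[-1,-0.32,0.98,0,0],[-1,-0.32,0.98,0,0],[-1,-0.32,0.98,0,0],[-1,-0.32,0.98,0,0],[-1,-0.32,0.98,0,0],[-1,-0.32,0.98,0.5,0],[-1,-0.32,0.98,1,0],[-1,-0.3,0.9,1,0],[-1,-0.1,0.3,1,0],[-1,0,0,1,0],[-1,0,0,1,0]]'
python3 -m handwheel '[[-1,0,0,1,0],[-1,0,0,1,0],[-1,0,0,0.8,0],[-1,0,0,0.4,0],[-1,0,0,0.2,0],[-1,0,0,0.1,0],[-1,0,0,0,0]]'
python3 -c "
from h import *
go(.55,-.12,.084)"
```

```text
time_s: 15.35
tool_pos: [0.5488, -0.1209, 0.1525]
ee_rot: [0.999, 0.046, -0.002, -0.0]
force: [-0.3, -1.0, -3.0]
width: 0.0562
finger_force: 43.3
time_s: 16.05
tool_pos: [0.5504, -0.1206, 0.0856]
ee_rot: [0.999, 0.046, 0.0, 0.0]
force: [0.5, 0.1, -2.9]
width: 0.0561
finger_force: 43.3
t 16.05 pos [ 0.5504 -0.1206  0.0856] shift [-0.02 -0.03  0.08] turn -0.01 w 0.0561 F [ 0.5  0.1 -2.9] ff 43.29739574342966 tilt -1.0
```

```bash
python3 -m handwheel '[[-1,0,0,0.08,0],[-1,0,0,0.08,0],[-1,0,0,0,0]]'
```

```text
time_s: 16.35
tool_pos: [0.5511, -0.1206, 0.0843]
ee_rot: [0.999, 0.046, 0.001, 0.0]
force: [-4.0, 0.9, 5.9]
width: 0.0562
finger_force: 44.1
```

```bash
python3 -m handwheel '[[0.4,0,0,0,0],[0.6,0,0,0,0],[0.6,0,0,0,0],[0.6,0,0,-0.3,0],[0.6,0,0,-1,0],[0.6,0,0,-1,0],[0.6,0,0,-1,0],[0.6,0,0,-1,0],[0.6,0,0,-1,0],[0.6,0,0,-1,0],[0.6,0,0,-1,0],[0.5,0,0,-1,0],[0.4,0,0,-1,0],[0.4,0,0,-1,0]]'
python3 -m handwheel '[[0.4,0,-1,-0.4,0],[0.4,0,-1,0,0],[0.4,0,-1,0,0],[0.4,0,-1,0,0],[0.4,0,-1,0,0],[0.4,0,-1,0,0],[0.4,0,-1,0,0],[0.4,0.5,-1,0,0],[0.4,0.5,-1,0,0],[0.4,0,-1,0,0],[0.4,0,-1,0,0],[0.4,0,0,0,0],[0.4,0,0,0,0]]'
python3 -c "
from h import *
go(.5516,.1044,.211);snap('w4')"
```

```text
time_s: 17.75
tool_pos: [0.5502, -0.1204, 0.2894]
ee_rot: [0.999, 0.046, 0.0, 0.0]
force: [0.2, -0.2, -0.1]
width: 0.06
finger_force: 0.0
time_s: 19.05
tool_pos: [0.5498, 0.1004, 0.2964]
ee_rot: [0.999, 0.047, 0.0, 0.0]
force: [1.0, 0.1, 0.6]
width: 0.0599
finger_force: 0.0
t 19.05 pos [0.5498 0.1004 0.2964] shift [ 0.11 -0.19  4.27] turn -0.0 w 0.0599 F [1.  0.1 0.6] ff 0.0 tilt -1.0
```

View pics/w4.png

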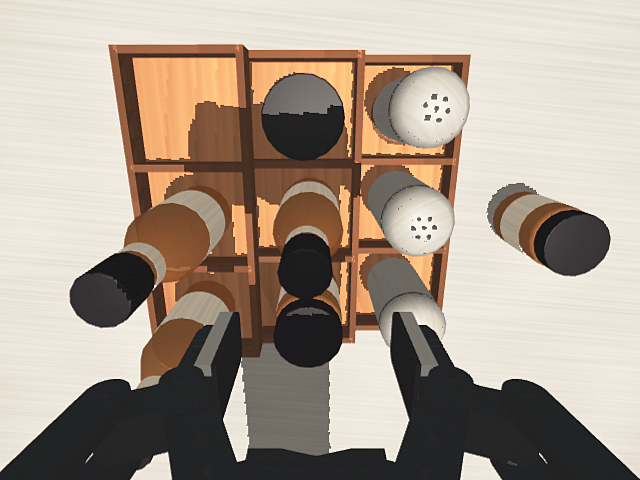

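The bottle cap is at about (304,268), the jar stands on the counter at (572,242), and the back-far pocket is empty.

```bash
python3 -c "
from h import *
T=np.load('pics/w4.npy')
w=ray('wrist',304,269,.22,T);print(w,ray('wrist',575,244,.1,T));go(w[0],w[1],.211)"
```

```text
[0.55423594 0.10688083 0.22      ] [ 0.55065427 -0.11957322  0.1       ]
t 19.1 pos [0.5499 0.1    0.2963] shift [ 0.25 -0.33  4.27] turn -0.01 w 0.0598 F [ 0.2 -1.2 -0.3] ff 0.0 tilt -1.0
```

```bash
python3 -m handwheel '[[0.4,0.2,-0.28,0,0],[0.4,0,0,1,0],[0.4,0,0,1,0],[0.4,0,0,1,0],[0.4,0,0,1,0],[0.4,0,0,0.25,0],[0.2,0,0,0,0],[0,0,0,0,0],[-0.2,0,0,0,0],[-1,0,0,0,0],[-1,0,0,0,0],[-1,0,0,0,0],[-1,0,0,0,0]]' 50
python3 -m handwheel '[[-1,0,0,-0.2,0],[-1,0,0,-0.5,0],[-1,0,0,-1,0],[-1,0,0,-1,0],[-1,0,0,-1,0],[-1,0,0,-1,0],[-1,0,0,-1,0],[-1,0,0,-0.6,0],[-1,0,0,0,0]]'
python3 -c "
from h import *
go(.6267,.2124,.236)"
```

```text
time_s: 20.4
tool_pos: [0.5538, 0.1065, 0.2126]
ee_rot: [0.999, 0.046, 0.001, -0.0]
force: [-0.3, 0.2, 7.3]
width: 0.0287
finger_force: 49.8
time_s: 21.3
tool_pos: [0.5536, 0.1064, 0.3389]
ee_rot: [0.999, 0.046, 0.001, -0.0]
force: [0.2, -0.7, -3.9]
width: 0.0289
finger_force: 49.7
t 21.3 pos [0.5536 0.1064 0.3389] shift [ 4.11 -4.94  5.16] turn -0.01 w 0.0289 F [ 0.2 -0.7 -3.9] ff 49.6799898147583 tilt -1.0
```

```bash
python3 -m handwheel '[[-1,0.5,0,0,0],[-1,1,0,0,0],[-1,1,0,0,0],[-1,1,0,0,0],[-1,0.5,0,0,0],[-1,0.1,-0.5,0,0],[-1,0,-1,0,0],[-1,0,-1,0,0],[-1,0,-1,0,0],[-1,0,-0.9,0,0],[-1,0,-0.5,0,0],[-1,0,0,0,0],[-1,0,0,0,0]]'
python3 -c "
from h import *
go(.6267,.2124,.2376);snap('w5')"
```

```text
time_s: 22.6
tool_pos: [0.6259, 0.2112, 0.3369]
ee_rot: [0.999, 0.046, -0.0, 0.0]
force: [-0.8, -0.4, -4.5]
width: 0.0285
finger_force: 49.9
t 22.6 pos [0.6259 0.2112 0.3369] shift [ 0.05 -0.06  4.97] turn -0.01 w 0.0285 F [-0.8 -0.4 -4.5] ff 49.91682529449463 tilt -1.0
```

View pics/w5.png

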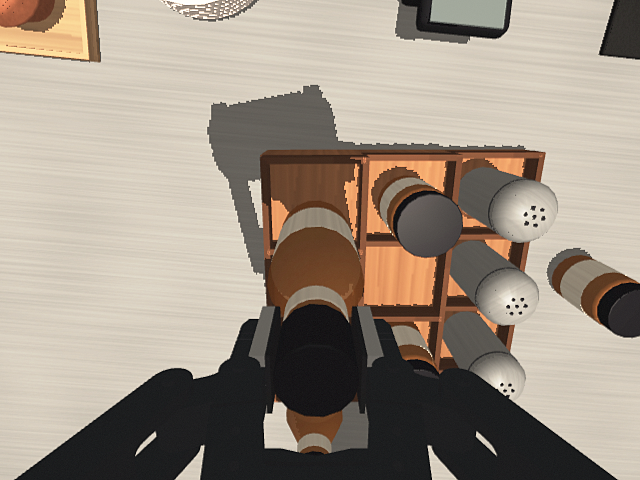

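The bottle hangs upright over the empty back-far pocket and its body lines up with the pocket column (x≈315). Lowering.

```bash
python3 -m handwheel '[[-1,0.05,-0.06,0.5,0],[-1,0,0,1,0],[-1,0,0,1,0],[-1,0,0,0.8,0],[-1,0,0,0.6,0],[-1,0,0,0.4,0],[-1,0,0,0.2,0],[-1,0,0,0.2,0],[-1,0,0,0,0]]'
python3 -m handwheel '[[-1,0,0,0.08,0],[-1,0,0,0.08,0],[-1,0,0,0,0]]'
```

```text
time_s: 23.55
tool_pos: [0.6268, 0.2128, 0.243]
ee_rot: [0.999, 0.046, 0.0, 0.0]
force: [-0.2, 0.8, -4.6]
width: 0.0286
finger_force: 49.9
time_s: 23.85
tool_pos: [0.6267, 0.2128, 0.2399]
ee_rot: [0.999, 0.046, 0.0, 0.0]
force: [0.1, 0.0, -4.4]
width: 0.0286
finger_force: 49.9
```

```bash
python3 -m handwheel '[[-1,0,0,0.07,0],[-1,0,0,0.07,0],[-1,0,0,0,0]]'
```

```text
time_s: 24.15
tool_pos: [0.6268, 0.2129, 0.2377]
ee_rot: [0.999, 0.046, 0.001, -0.0]
force: [-0.8, 0.0, -1.5]
width: 0.0286
finger_force: 50.4
```

```bash
python3 -m handwheel '[[-1,0,0,0.05,0],[-1,0,0,0,0]]'
python3 -m handwheel '[[0,0,0,0,0],[0.2,0,0,0,0],[0.3,0,0,0,0],[0.3,0,0,0,0],[0.3,0,0,-0.5,0],[0.3,0,0,-1,0],[0.3,0,0,-1,0],[0.3,0,0,-1,0],[0.5,0,0,0,0]]'
python3 -c "
from h import *
go(.5507,-.12,.082)"
```

```text
time_s: 24.35
tool_pos: [0.627, 0.2129, 0.2377]
ee_rot: [0.999, 0.046, 0.001, -0.0]
force: [-1.0, 0.2, 5.4]
width: 0.0286
finger_force: 50.8
time_s: 25.25
tool_pos: [0.6274, 0.213, 0.3107]
ee_rot: [0.999, 0.046, 0.003, -0.001]
force: [-0.5, -0.1, 1.2]
width: 0.064
finger_force: 0.0
t 25.25 pos [0.6274 0.213  0.3107] shift [-5.44 16.24 11.38] turn -0.01 w 0.064 F [-0.5 -0.1  1.2] ff 0.0 tilt -0.99997
```

```bash
python3 -m handwheel '[[0.7,-0.2,1,0,0],[0.7,-0.35,1,0,0],[0.7,-0.35,1,0,0],[0.7,-0.35,1,0,0],[0.7,-0.35,1,0,0],[0.7,-0.35,1,0,0],[0.7,-0.35,1,0,0],[0.7,-0.35,1,0,0],[0.7,-0.35,1,0,0],[0.7,-0.35,1,0,0],[0.7,-0.35,1,0,0],[0.7,-0.35,1,0,0],[0.7,-0.35,1,0,0],[0.7,-0.35,1,0.5,0],[0.7,-0.35,1,1,0],[0.7,-0.34,1,1,0],[0.7,0,0.24,1,0],[0.7,0,0,1,0],[0.7,0,0,1,0],[0.7,0,0,0,0]]'
python3 -c "
from h import *
go(.5507,-.12,.082)"
```

```text
time_s: 27.25
tool_pos: [0.5469, -0.1203, 0.1921]
ee_rot: [0.999, 0.046, -0.003, -0.001]
force: [-0.3, -0.4, -0.9]
width: 0.0723
finger_force: 0.0
t 27.25 pos [ 0.5469 -0.1203  0.1921] shift [0.23 0.02 5.5 ] turn -0.01 w 0.0723 F [-0.3 -0.4 -0.9] ff 0.0 tilt -0.99998
```

```bash
python3 -m handwheel '[[0.7,0.2,0,0.5,0],[0.7,0,0,1,0],[0.7,0,0,1,0],[0.7,0,0,1,0],[0.7,0,0,1,0],[0.7,0,0,0.7,0],[0.7,0,0,0.2,0],[0.5,0,0,0,0],[0.3,0,0,0,0],[-1,0,0,0,0],[-1,0,0,0,0],[-1,0,0,0,0],[-1,0,0,0,0]]' 40
python3 -m handwheel '[[-1,0,0,-0.3,0],[-1,0,0,-0.6,0],[-1,0,0,-1,0],[-1,0,0,-1,0],[-1,0,0,-1,0],[-1,0,0,-1,0],[-1,0,0,-1,0],[-1,0,0,-1,0],[-1,0,0,-1,0],[-1,0,0,-0.5,0],[-1,0,0,0,0]]'
python3 -c "
from h import *
go(.5479,.1106,.124)"
```

```text
time_s: 28.55
tool_pos: [0.5532, -0.1206, 0.0896]
ee_rot: [0.999, 0.046, 0.001, 0.001]
force: [-0.8, -1.0, 5.7]
width: 0.0557
finger_force: 42.3
time_s: 29.65
tool_pos: [0.5529, -0.1203, 0.2579]
ee_rot: [0.999, 0.046, 0.001, 0.0]
force: [1.1, 0.9, -2.6]
width: 0.0555
finger_force: 43.2
t 29.65 pos [ 0.5529 -0.1203  0.2579] shift [  0.8  -11.53   6.69] turn -0.01 w 0.0555 F [ 1.1  0.9 -2.6] ff 43.18085979670286 tilt -1.0
```

```bash
python3 -m handwheel '[[-1,0,-0.5,0,0],[-1,0.08,-1,0,0],[-1,0.08,-1,0,0],[-1,0.08,-1,0,0],[-1,0.08,-1,0,0],[-1,0.08,-1,0,0],[-1,0.08,-1,0,0],[-1,0.08,-1,0,0],[-1,0.08,-1,0,0],[-1,0.08,-1,0,0],[-1,0,-1,0,0],[-1,0,-0.6,0,0],[-1,0,-0.25,0,0],[-1,0,0,0,0],[-1,0,0,0,0]]'
python3 -c "
from h import *
go(.548,.1076,.1296);snap('w6')"
```

```text
time_s: 31.15
tool_pos: [0.5458, 0.1065, 0.2558]
ee_rot: [0.999, 0.046, -0.0, 0.0]
force: [0.1, 0.2, -3.4]
width: 0.0557
finger_force: 43.2
t 31.15 pos [0.5458 0.1065 0.2558] shift [ 0.12 -0.05  6.31] turn -0.01 w 0.0557 F [ 0.1  0.2 -3.4] ff 43.21703139692545 tilt -1.0
```

View pics/w6.png

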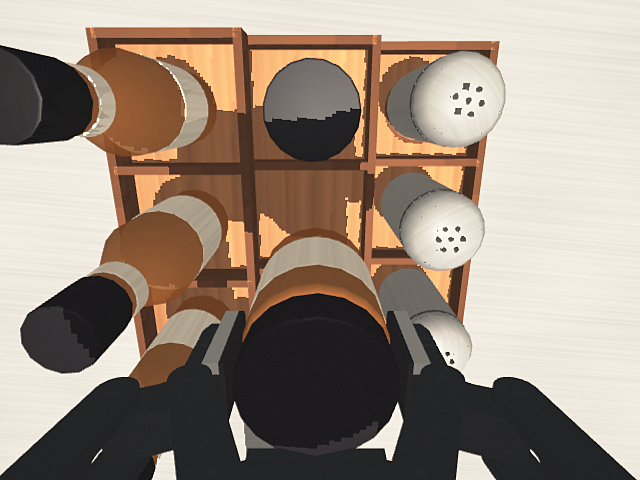

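The jar is over the empty middle pocket, the stray bottle stands upright in the back-far pocket, and the neighbours are clear. Lowering.

```bash
python3 -m handwheel '[[-1,0.1,-0.05,0.5,0],[-1,0,0,1,0],[-1,0,0,1,0],[-1,0,0,1,0],[-1,0,0,1,0],[-1,0,0,0.7,0],[-1,0,0,0.4,0],[-1,0,0,0.3,0],[-1,0,0,0.15,0],[-1,0,0,0,0]]'
python3 -m handwheel '[[-1,0,0,0.07,0],[-1,0,0,0.07,0],[-1,0,0,0,0]]'
```

```text
time_s: 32.2
tool_pos: [0.5479, 0.1083, 0.1353]
ee_rot: [0.999, 0.046, 0.0, 0.0]
force: [-0.4, -0.5, -2.3]
width: 0.0559
finger_force: 43.2
time_s: 32.5
tool_pos: [0.5477, 0.1083, 0.1324]
ee_rot: [0.999, 0.046, 0.0, 0.0]
force: [-0.8, 0.8, -2.7]
width: 0.0554
finger_force: 43.2
```

```bash
python3 -m handwheel '[[-1,0,0,0.07,0],[-1,0,0,0.07,0],[-1,0,0,0,0]]'
```

```text
time_s: 32.8
tool_pos: [0.5478, 0.1083, 0.1296]
ee_rot: [0.999, 0.046, 0.0, 0.0]
force: [-0.7, 0.1, -2.3]
width: 0.0561
finger_force: 43.4
```

```bash
python3 -m handwheel '[[-1,0,0,0.05,0],[-1,0,0,0.05,0],[-1,0,0,0,0]]'
```

```text
time_s: 33.1
tool_pos: [0.5484, 0.1084, 0.1297]
ee_rot: [0.999, 0.046, 0.001, -0.0]
force: [-3.7, 0.4, 8.7]
width: 0.0558
finger_force: 44.3
```

Seated: +8.7 N and no further descent. Release, rise, retreat and check.

```bash
python3 -m handwheel '[[0.4,0,0,0,0],[0.5,0,0,0,0],[0.5,0,0,0,0],[0.5,0,0,-0.3,0],[0.5,0,0,-1,0],[0.5,0,0,-1,0],[0.5,0,0,-1,0],[0.5,0,0,-1,0],[0.5,0,0,-1,0],[0.5,0,0,-1,0],[0.5,0,0,-1,0],[0.5,0,0,-1,0],[0.5,0,0,-1,0]]'
python3 -m handwheel '[[0.5,0,1,0,0],[0.5,0,1,0,0],[0.5,0,1,0,0],[0.5,0,1,0,0],[0.5,0,1,0,0],[0.5,0,1,0,0],[0.5,0,1,0,0],[0.5,0,1,0,0],[0.5,0,1,0,0],[0.5,0,1,0,0],[0.5,0,1,0,0],[0.5,0,1,0,0],[0.5,0,1,0,0],[0.5,0,0,0,0],[0.5,0,0,0,0]]'
python3 - <<'E'
from h import *
import cv2
snap('t2','top');a=cv2.imread('pics/t2.png');b=cv2.imread('pics/top0.png')
cv2.imwrite('pics/t2c.png',cv2.resize(a[140:300,150:350],None,fx=3.6,fy=3.6,interpolation=cv2.INTER_CUBIC))
E
```

```text
time_s: 34.4
tool_pos: [0.5476, 0.1083, 0.3147]
ee_rot: [0.999, 0.046, 0.0, 0.0]
force: [0.4, -0.1, -0.1]
width: 0.0641
finger_force: 0.0
time_s: 35.9
tool_pos: [0.5717, -0.1506, 0.3136]
ee_rot: [0.999, 0.046, -0.0, -0.0]
force: [0.6, 0.5, -0.1]
width: 0.0638
finger_force: 0.0
```

View pics/t2c.png

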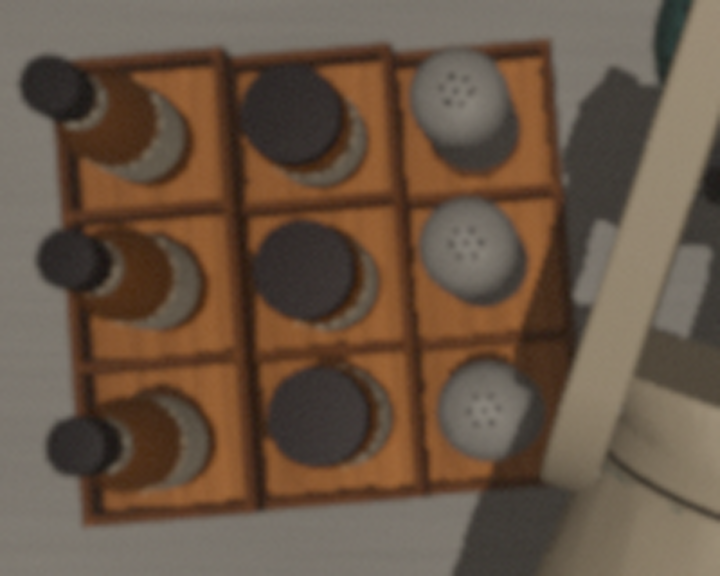

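All nine items stand upright in the right rows: bottle cap (58,86), jar lid (305,270), shaker (458,90) in the crop. A quick numeric check, then hand in.

```bash
python3 - <<'E'
from h import *
q=np.load('stand.npy');c,n=np.cos(q[2]),np.sin(q[2]);R=np.array([[c,-n],[n,c]])
for u,v,z in((58,86,.245),(305,270,.14),(458,90,.13)):print((R.T@(ray('top',150+u/3.6-.4,140+v/3.6-.4,z)[:2]-q[:2])).round(4))
print(manip.finish_job())
E
```

```text
[ 0.09   -0.0848]
[-0.0036  0.0038]
[-0.0939 -0.0897]
the job is handed in; nothing more can be done
None
```

I swapped the stray bottle and jar, put the spare shaker in the empty front pocket, and handed the job in at about 36 s; the last top view shows all three upright within about 6 mm of their pocket centres, but the judge's verdict was not returned.

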